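# Slide a specimen holder under a microscope stage clip

## Robot

A 6-joint arm with a two-finger parallel gripper is mounted at the origin on the work surface. World frame = base frame: x ahead of the robot, y to its left, z up, the work surface at z = 0. Lengths are in m, angles in rad, forces in N, time in s.
With the tool pointing down it reaches from about 0.275 to 0.775 m from the base axis. Payload 14.6 kg.
Tool frame: the origin (TCP) lies at the very end of the fingers, on their centre line; the grasp point (between the pads) lies 19 mm behind it; z points along the fingers, x is the direction in which the jaws open and shut, and the axes are right-handed (so a half turn about z gives the same grasp; the last joint's range is limited). The gripper opens to 85 mm and grips with 20 to 120 N. Pads are 22 mm wide; open, the fingers measure 114 mm over their backs; the gripper's body (76 mm by 85 mm) begins 54 mm behind the grasp point. The pads swing forward as they close: fully open they stand 13 mm farther back than shut.
Start: joints at [1.152, 0.263, -0.048, 1.259, 0, 1.415], TCP at [0.137, 0.507, 0.203] pointing down, gripper open.
Joint ranges: [-2.65, 2.65], [-0.89, 1.7], [-1.18, 1.37], [-2.13, 2.11], [-1.35, 1.29], [-3.14, 3.14]. Speed limits (rad/s): [1.89, 1.89, 2.57, 2.79, 3.14, 3.14].

## Interface

Orientations are given as [roll, pitch, yaw] about the fixed x, y, z axes, in that order (R = Rz(yaw) Ry(pitch) Rx(roll)).
In Python, from rig import bot gives the robot as it stands.
- The arm moves only by the tool carry_out, never from a script. Its argument "deltas" is a list of rows, each a list of 3 entries, a list of its own where there are three numbers: the turn, a rotation vector about the tool's x, y, z in degrees, then the shift along the tool's x, y, z in mm, then the closure, from -1 (fully open) to 1 (shut). In form: [[[wx, wy, wz], [x, y, z], fingers], ...]. A call has 1 to 20 rows; each row shifts and turns the pose as measured when the row begins, along the tool's axes as they then stand; what a row does not reach is not made up. A row lasts 1/12 s, in which the tool goes at most 41.7 mm and 7.16 degrees, less where a joint would pass 70% of its speed; a pose out of reach is approached as far as the arm can. A call with a gripper value outside its range is refused whole. The fingers move at their own pace and stop on an object; "force" is the grip in N (left out, the last holds). Time passes only in rows, so rows that do not move let the fingers close. It gives the time, the measured TCP pose, the force and the opening at its end, in the units of the state.
- bot.get_obs(): the state, without advancing time (a new reading comes with each control period).
- bot.snapshot(name): name is "side" or "top"; returns the picture (420x560x3 uint8, red, green, blue); there is no depth.
- bot.calibration(name): a dict with "fovy" (degrees; the focal length in pixels is half the picture's height over the tangent of half this angle, whatever the lens; pixels are square), "cx", "cy" (the principal point, pixels), "distortion" ([k1, k2, p1, p2, k3] as OpenCV has them; the pictures are not rectified), "world_to_cam" (4x4, takes a point from world to camera coordinates). Camera axes: x right, y down, z forward; pixel columns grow to the right and rows downward; lengths in m; the calibration is good to about 2 mm. A picture is of the moment at which its call begins. calibration takes no time and is no camera call.
- bot.sign_off(): hands the job in, once; it reports no verdict.
The state is a dict: "clock": time; "q": joint angles; "joint_velocities": joint speeds; "joint_efforts": joint torques, N m; "eef_pos": TCP position; "tool_rot": TCP orientation; "ft_force": force on the tool from outside, world axes, zero at the start; "moment": the same for the moment, N m; "width": opening from 0.0 (shut) to 1.0 (fully open).
Only numpy, scipy, OpenCV 4.12 (cv2) and the standard library are available. Lean on these libraries where they do the work, as an engineer would, in place of code of your own. Each camera call takes 0.05 s, during which the arm holds its last target. There are 200 camera calls.

## Task

Without grasping or lifting anything, press the clip's long tail plate down with one fingertip so that its toe stands clear, and keep it down while the other fingertip pushes the flat specimen holder along its channel, under the toe, fully home against the end stop; the toe must not touch the holder on the way. Then let the tail up so that the toe clamps the holder, and finish clear of everything. Leave the objective, the dropper bottle and the slide box where they stand.

Things in the scene. Friction and masses are not known exactly. Their poses are not given: they have to be found in the camera images.
- stage: Fixed microscope stage: black plate 220 (x) x 150 (y) mm, top 22 mm above the bench. Origin: centre of its underside, on the bench. Its +x is the way the holder is pushed. Two pivot lugs of the clip stand 11 mm above the top at y = +4 to +16 mm, x = -108 to -102 and +31 to +37 mm. A knob sticks out 22 mm from its -y side at x = -60 mm, below the top.
- home (a point): Point on the stage top at stage (40, -28, 22) mm, axes as the stage: the holder's origin is here when fully home. The channel runs along x through it (stage y = -28 mm) between two rails 49 mm apart, each 6 mm wide and 4 mm high, from stage x = -90 to +80 mm. It is open at -x and ends at a stop bar 9 mm high, face at stage x = +80 mm.
- holder: Loose flat specimen holder, aluminium-grey plate 80 (x) x 46 (y) x 10 mm high, about 90 g, with a round cover glass on top. Origin: centre of its underside. It lies flat in the channel, axes along the stage's, 35 to 70 mm short of home, its far edge short of the clip's toe. Push it on the flat end that faces -x.
- clip (a joint): Sprung steel rocker clip, hinged along stage x at y = +10 mm, 5 mm above the stage top. Rad: 0 at rest (tail up, toe down, blocking the channel; pushing the holder at it does not open it), 0.36 tail fully down (hard stop). Above 0.20 the toe clears the holder; 0.3 is ample. Springs back when let go: about 0.16 with the toe on the holder. Takes 4 N (start) to 7 N (down) on the tail.
- clip_tail (a point): Centre of the top face of the clip's tail plate, where to press (moves with it), at stage y = +38 mm, 66 mm from the channel's middle. A fingertip can press at stage x = -100 to +15 mm, y = +22 to +50 mm, and slide along x on it (polished). Height above the stage top: 14 mm at rest, 5.5 mm at 0.3 rad, 4 mm fully down, so a second fingertip level with it meets the holder's 10 mm end.
- clip_toe (a point): Underside of the clip's toe, a round bar 6 mm thick and 12 mm long (stage x = +58 to +70 mm) over the channel's middle (moves with the clip). About 4.5 mm above the stage top at rest, 17 mm with the tail fully down.
- objective: Bystander: spare microscope objective, black and steel, standing upright, diameter 25 mm, 45 mm high, loose, on the bench beside the stage's -y side. Origin: centre of its underside.
- dropper: Bystander: small amber dropper bottle, diameter 30 mm, 60 mm high, loose, on the bench beside the stage's -y side. Origin: centre of its underside.
- slide_box: Bystander: closed grey slide box 85 x 60 x 30 mm, loose, on the bench beside the stage's +y side. Origin: centre of its underside.
Not all that is in view belongs to the job. Of the things shaped like the holder, the aluminium one is meant.

How it is judged:
By the outcome, as a careful person would: the job done as asked, in the order asked, and still so for the second after the job is handed in, with the robot touching nothing.
It also fails if it takes over 45 s, if anything falls off the work surface, if the arm or the gripper's body presses on something with over 40 N, if the wrist force passes 120 N, or if a joint passes its speed limit or range.

## Working session

There is one attempt and no reset: what is moved stays moved. The work goes in short steps, Python scripts to look and compute and a tool call to move; the robot and the scene stay as the last step left them, time stands still between calls to the robot, and variables do not carry over. Pictures are saved under pics/ and viewed, about 8 in all and at most 12, crops included, and the job is handed in when it is done.

Besides the shell and the picture viewer there is one more tool, called after "Emit:" by a JSON object that holds its "method" and its "body", one argument or row to a line. carry_out: Moves the arm, as the interface text tells. Its arguments: {"type":"object","properties":{"deltas":{"type":"array"},"force":{"type":"number"}},"required":["deltas"]}

```bash
mkdir -p pics; ls; python3 - <<'E'
from rig import bot
import cv2
for n in("top","side"):
    cv2.imwrite(f"pics/{n}0.png",bot.snapshot(n)[:,:,::-1]); print(bot.calibration(n))
print(bot.get_obs())
E
```

```text
pics
{'fovy': 54.970593775090926, 'cx': 281.02066439160615, 'cy': 211.48346804747456, 'distortion': array([-0.03730714,  0.        ,  0.        ,  0.        ,  0.        ]), 'world_to_cam': array([[ 0.00619708, -0.99997745,  0.00258862,  0.03424007],
       [-0.9985744 , -0.00632559, -0.0530015 ,  0.60412451],
       [ 0.05301668, -0.00225647, -0.99859108,  0.78649998],
       [ 0.        ,  0.        ,  0.        ,  1.        ]])}
{'fovy': 43.42745310875689, 'cx': 275.55866151583166, 'cy': 209.14875456219505, 'distortion': array([-0.10871269,  0.        ,  0.        ,  0.        ,  0.        ]), 'world_to_cam': array([[ 0.81311881, -0.58207959,  0.00459862, -0.48817104],
       [-0.45888615, -0.6458479 , -0.61016718,  0.32940757],
       [ 0.35813587,  0.49402817, -0.79225934,  0.64006212],
       [ 0.        ,  0.        ,  0.        ,  1.        ]])}
{'clock': 0.1, 'q': array([ 1.15169599e+00,  2.63495370e-01, -4.88524725e-02,  1.25938942e+00,
        6.21058904e-06,  1.41550681e+00]), 'joint_velocities': array([-1.75985689e-03, -1.43157485e-03,  3.41325135e-03,  9.27082675e-04,
       -9.83771874e-04, -8.59210472e-05]), 'joint_efforts': array([ 1.58818621e-04, -6.38577676e+01,  3.85061717e+01,  1.00553004e-02,
       -3.09655579e-04, -1.80273179e-05]), 'eef_pos': array([0.13679138, 0.50659894, 0.20247039]), 'tool_rot': array([-3.14144099e+00,  9.28651110e-04,  1.30698557e+00]), 'ft_force': array([-0.3114961 ,  0.07009993,  0.82601916]), 'moment': array([-0.01808252,  0.05219108, -0.00385236]), 'width': 0.998851529081715}
```

View pics/top0.png

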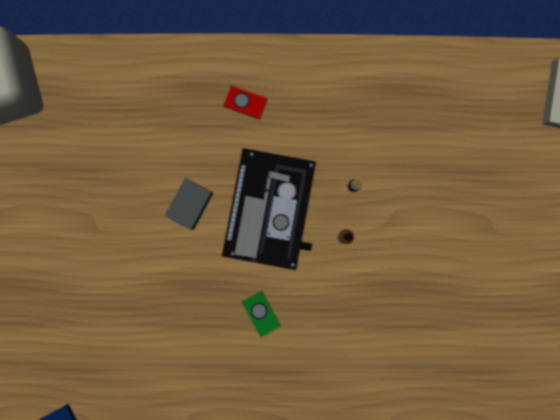

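View pics/side0.png

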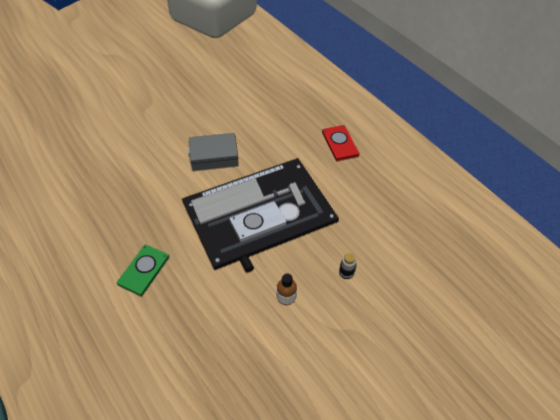

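The top view shows the stage with corners near (243,150), (315,161), (297,269) and (223,256), so its +x points up the picture and slightly right. The tail plate is at (250,227). There are three holder-shaped things: aluminium (281,220) in the channel, red (246,102) and green (261,313) on the bench. The aluminium one in the channel fits the description. The bystanders stand at (355,185), (346,237) and (189,204).

```bash
cat > h.py <<'E'
import numpy as np,cv2
from rig import bot
def cam(n):
    c=bot.calibration(n); f=210/np.tan(np.radians(c['fovy']/2))
    return np.array([[f,0,c['cx']],[0,f,c['cy']],[0,0,1]]),np.array(c['distortion']),np.array(c['world_to_cam'])
def ray(n,uv,z):
    K,d,T=cam(n); p=cv2.undistortPoints(np.array(uv,float).reshape(-1,1,2),K,d).reshape(-1,2)
    D=np.c_[p,np.ones(len(p))]@T[:3,:3]; o=-T[:3,:3].T@T[:3,3]
    return o+D*((z-o[2])/D[:,2])[:,None]
def proj(n,P):
    K,d,T=cam(n); return cv2.projectPoints(np.array(P,float).reshape(-1,3),cv2.Rodrigues(T[:3,:3])[0],T[:3,3],K,d)[0].reshape(-1,2)
E
python3 - <<'E'
from h import *
def rect(n,mask,z):
    cs=cv2.findContours(mask,cv2.RETR_EXTERNAL,cv2.CHAIN_APPROX_NONE)[0]
    c=max(cs,key=cv2.contourArea)
    P=ray(n,c.reshape(-1,2),z)[:,:2]
    r=cv2.minAreaRect((P*1000).astype(np.float32)); print(n,z,np.round(r[0],1),np.round(r[1],1),round(r[2],2),cv2.contourArea(c)); return r
im={n:cv2.imread(f"pics/{n}0.png") for n in("top","side")}
h=cv2.cvtColor(im["top"],cv2.COLOR_BGR2HSV)
m=np.zeros((420,560),np.uint8); m[140:280,215:325]=255
# non-wood: low saturation or very dark
s=((h[...,2]<60)|(h[...,1]<60)).astype(np.uint8)*255&m
s=cv2.morphologyEx(s,cv2.MORPH_CLOSE,np.ones((5,5)));s=cv2.morphologyEx(s,cv2.MORPH_OPEN,np.ones((15,15)))
r=rect("top",s,.022)
b=cv2.resize(im["top"][140:280,210:330],None,fx=5,fy=5,interpolation=cv2.INTER_CUBIC)[:600]
b2=cv2.resize(im["side"][150:275,175:345],None,fx=4.7,fy=4.7,interpolation=cv2.INTER_CUBIC)[:600]
b=cv2.convertScaleAbs(b,alpha=1.3,beta=20)
cv2.imwrite("pics/c1.png",b);cv2.imwrite("pics/c2.png",b2)
E
```

```text
top 0.022 [609.8  60.7] [150.5 217.1] 80.03 7928.0
```

View pics/c1.png

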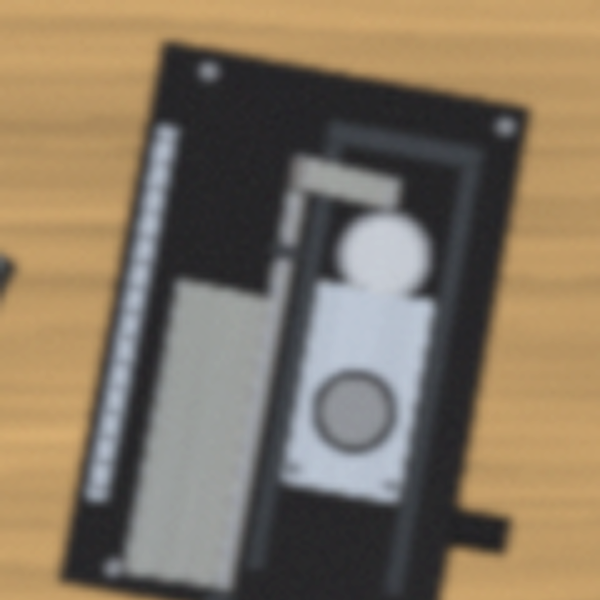

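View pics/c2.png

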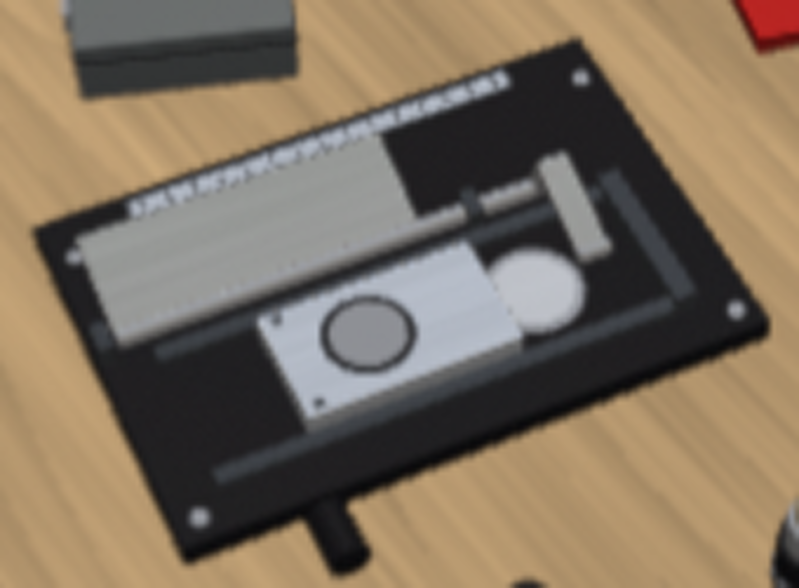

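Enlarged crops confirm the aluminium plate with a cover glass between the rails: in the top crop its near end runs (280,485)–(398,503), with the clip's toe bar at (350,180) ahead of it. The white disc on the stage isn't the holder.

```bash
cat >> h.py <<'E'
E
python3 - <<'E'
from h import *
t=lambda p:np.array(p,float)/5+[210,140]
s=lambda p:np.array(p,float)/4.7+[175,150]
A=ray("top",[t(p) for p in[(163,42),(528,108),(62,580)]],.022)*1000
B=ray("side",[s(p) for p in[(580,40),(768,322),(37,230),(185,550)]],.022)*1000
print(A.round(1),B.round(1))
print("side yaw",np.degrees(np.arctan2(*(B[0]-B[2]+B[1]-B[3])[[1,0]])),"ctr",B.mean(0),"top ctr",(A[1]+A[2])/2)
a=np.radians(-9.97);R=np.array([[np.cos(a),-np.sin(a)],[np.sin(a),np.cos(a)]])
C=(np.array([609.8,60.7])+B.mean(0)[:2])/2
st=lambda P:((P[:,:2]-C)@R).round(1)
print("C",C)
print("holder top",st(ray("top",[t(p) for p in[(280,485),(398,503),(318,282),(436,298)]],.032)*1000))
print("holder side",st(ray("side",[s(p) for p in[(260,318),(305,422),(468,242),(521,337)]],.032)*1000))
print("tail(top) z36",st(ray("top",[t(p) for p in[(177,280),(270,295),(125,572),(232,590)]],.036)*1000))
print("stop bar face/knob",st(ray("top",[t(p) for p in[(330,152),(465,175)]],.031)*1000))
print("bystanders obj,drop,box",st(ray("top",[(355,185),(346,237)],.05)*1000),st(ray("top",[(189,204)],.03)*1000))
for x in(-88,):
  g=C+R@[x,5]; print("goal",g)
  y=np.radians(74.9); d=g-[136.8,506.6]; print("tool dx,dy",d@[np.cos(y),np.sin(y)],d@[np.sin(y),-np.cos(y)])
E
```

```text
[[728.9 115.3  22. ]
 [703.3 -30.1  22. ]
 [515.3 152.6  22. ]] [[729.5 110.6  22. ]
 [702.3 -33.3  22. ]
 [515.9 149.2  22. ]
 [489.4   5.2  22. ]]
side yaw -10.239885856500877 ctr [609.27404588  57.90947735  22.        ] top ctr [609.33046201  61.2429169   22.        ]
C [609.53702294  59.30473868]
holder top [[-56.8  -2.2]
 [-55.4 -48.6]
 [ 23.7  -2.5]
 [ 25.8 -48.9]]
holder side [[-53.1  -5.2]
 [-56.2 -51.2]
 [ 25.3  -5.8]
 [ 23.8 -50.6]]
tail(top) z36 [[  14.3   51.4]
 [  15.    14.8]
 [-100.4   50.4]
 [ -99.8    8.5]]
stop bar face/knob [[ 75.    2.1]
 [ 75.6 -51.6]]
bystanders obj,drop,box [[  71.7 -152.4]
 [ -29.3 -152.3]] [[-20.5 157.8]]
goal [523.73161397  79.46489223]
tool dx,dy -311.58982626100027 484.842504681677
```

Emit:
{"method": "carry_out", "body": {
  "deltas": [
    [[0,0,-5.1],[0,0,0],-0.2],
    [[0,0,0],[-22,29,0],-0.2],
    [[0,0,0],[-22,29,0],-0.2],
    [[0,0,0],[-22,29,0],-0.2],
    [[0,0,0],[-22,29,0],-0.2],
    [[0,0,0],[-22,29,0],-0.2],
    [[0,0,0],[-22,29,0],-0.2],
    [[0,0,0],[-22,29,0],-0.2],
    [[0,0,0],[-22,29,0],-0.2],
    [[0,0,0],[-22,29,0],-0.2],
    [[0,0,0],[-22,29,0],-0.2],
    [[0,0,0],[-22,29,0],-0.2],
    [[0,0,0],[-22,29,0],-0.2],
    [[0,0,0],[-22,29,0],-0.2],
    [[0,0,0],[0,0,0],-0.2]
  ]
}}

```text
clock: 1.35
eef_pos: [0.4712, 0.1443, 0.1986]
tool_rot: [-3.138, 0.005, 1.408]
ft_force: [-1.5, 0.5, -1.3]
width: 0.604
```

Emit:
{"method": "carry_out", "body": {
  "deltas": [
    [[0,0,0.6],[-18,23,10],-0.2],
    [[0,0,0],[-18,23,20],-0.2],
    [[0,0,0],[-18,22,25],-0.2],
    [[0,0,0],[0,0,25],-0.2],
    [[0,0,0],[0,0,25],-0.2],
    [[0,0,0],[0,0,10],-0.2],
    [[0,0,0],[0,0,0],-0.2]
  ]
}}

```text
clock: 1.93
eef_pos: [0.5329, 0.0723, 0.0777]
tool_rot: [-3.138, 0.005, 1.391]
ft_force: [0.1, -0.3, -1.0]
width: 0.602
```

```bash
python3 - <<'E'
from h import *
o=bot.get_obs();print(o)
im={n:bot.snapshot(n)[:,:,::-1] for n in("top","side")}
a=cv2.resize(im["side"][130:280,160:360],None,fx=3.9,fy=3.9,interpolation=cv2.INTER_CUBIC)
cv2.imwrite("pics/s1.png",a)
C=np.array([609.5,59.3]);r=np.radians(-10);R=np.array([[np.cos(r),-np.sin(r)],[np.sin(r),np.cos(r)]])
print("stage",(o['eef_pos'][:2]*1000-C)@R,np.degrees(o['tool_rot'])) 
E
```

```text
{'clock': 1.9333, 'q': array([-0.0143984 ,  0.35710091, -0.26279742,  0.95498941, -0.00406795,
        0.16560302]), 'joint_velocities': array([-0.00685727,  0.00935482, -0.00469291,  0.00628696, -0.00085671,
        0.00074166]), 'joint_efforts': array([-4.76803165e-01, -6.78366995e+01,  3.41135395e+01, -1.39513236e+00,
       -3.03853280e-02, -2.04969000e-02]), 'eef_pos': array([0.53287846, 0.07225823, 0.0777105 ]), 'tool_rot': array([-3.13822776,  0.00468673,  1.39081112]), 'ft_force': array([ 0.06614686, -0.26352023, -1.00940136]), 'moment': array([-0.02538248,  0.00455549,  0.02018713]), 'width': 0.6019059028436924}
stage [-77.707661    -0.54382247] [-179.80720587    0.26852983   79.68760703]
```

View pics/s1.png

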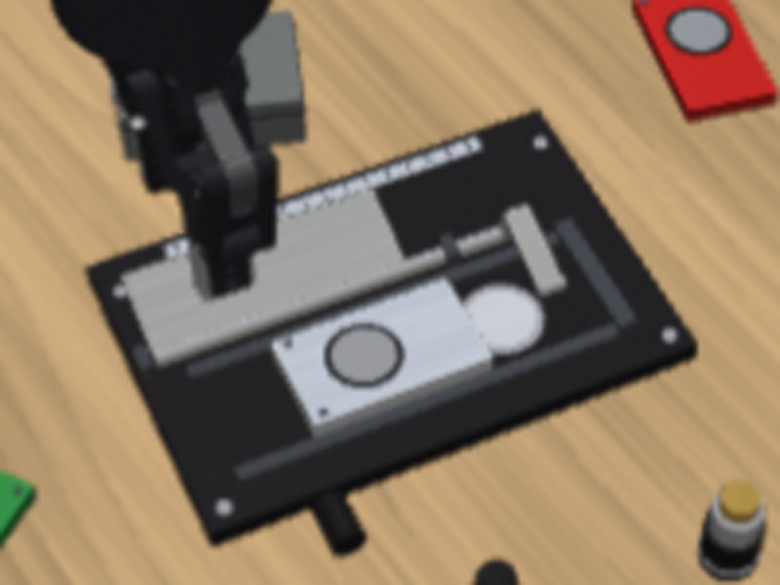

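The side view shows the arm over the tail plate, one finger pointing at the tail near (230,290) and the channel behind the holder clear.

Emit:
{"method": "carry_out", "body": {
  "deltas": [
    [[0,0,-0.2],[5.5,-3,12],-0.2],
    [[0,0,0],[0,0,12],-0.2],
    [[0,0,0],[0,0,8],-0.2],
    [[0,0,0],[0,0,4],-0.2],
    [[0,0,0],[0,0,2],-0.2],
    [[0,0,0],[0,0,0],-0.2]
  ]
}}

```text
clock: 2.53
eef_pos: [0.5351, 0.0796, 0.0463]
tool_rot: [3.134, 0.003, 1.397]
ft_force: [1.2, 0.3, -0.8]
width: 0.599
```

Emit:
{"method": "carry_out", "body": {
  "deltas": [
    [[0,0,0],[-2,-3,4],-0.2],
    [[0,0,0],[0,0,4],-0.2],
    [[0,0,0],[0,0,3],-0.2],
    [[0,0,0],[0,0,2],-0.2],
    [[0,0,0],[0,0,0],-0.2]
  ]
}}

```text
clock: 2.95
eef_pos: [0.5325, 0.0778, 0.0337]
tool_rot: [3.132, 0.002, 1.396]
ft_force: [-0.0, -0.2, -0.5]
width: 0.602
```

Emit:
{"method": "carry_out", "body": {
  "deltas": [
    [[0,0,0],[0,0,2],-0.2],
    [[0,0,0],[0,0,2],-0.2],
    [[0,0,0],[0,0,0],-0.2]
  ]
}}

```text
clock: 3.2
eef_pos: [0.5326, 0.0777, 0.0294]
tool_rot: [3.132, 0.002, 1.396]
ft_force: [-0.5, 0.4, -0.5]
width: 0.604
```

Emit:
{"method": "carry_out", "body": {
  "deltas": [
    [[0,0,0],[0,0,2],-0.2],
    [[0,0,0],[0,0,1],-0.2],
    [[0,0,0],[0,0,0],-0.2]
  ]
}}

```text
clock: 3.45
eef_pos: [0.5327, 0.0777, 0.0261]
tool_rot: [3.132, 0.002, 1.396]
ft_force: [-0.2, 0.2, 0.2]
width: 0.596
```

Emit:
{"method": "carry_out", "body": {
  "deltas": [
    [[0,0,0],[0,0,1.5],-0.2],
    [[0,0,0],[0,0,1],-0.2],
    [[0,0,0],[0,0,0],-0.2]
  ]
}}

```text
clock: 3.7
eef_pos: [0.5328, 0.0777, 0.0233]
tool_rot: [3.132, 0.002, 1.396]
ft_force: [-0.7, -0.4, -0.8]
width: 0.596
```

```bash
python3 - <<'E'
from h import *
o=bot.get_obs();print(o['eef_pos'],o['ft_force'],o['moment'])
a=cv2.resize(bot.snapshot("side")[:,:,::-1][150:275,175:345],None,fx=4.7,fy=4.7,interpolation=cv2.INTER_CUBIC)
cv2.imwrite("pics/s2.png",cv2.convertScaleAbs(a,alpha=1.4,beta=20))
E
```

```text
[0.53282265 0.07772436 0.0233083 ] [-0.70020552 -0.38058075 -0.77349526] [ 0.01930765 -0.00030345 -0.02725129]
```

View pics/s2.png

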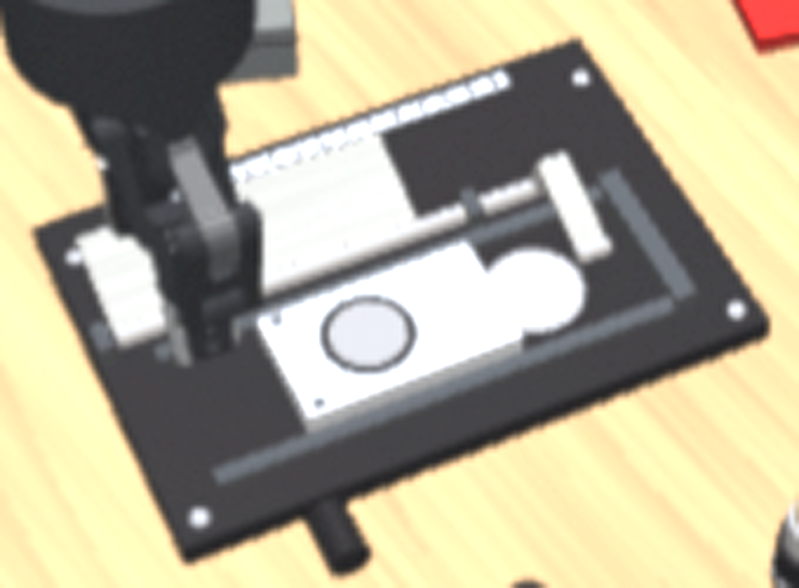

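The side view shows the channel finger's tip with its lower edge about (185,362)–(235,345), behind the holder. The tail is still up and the holder hasn't moved.

```bash
python3 - <<'E'
from h import *
C=np.array([609.5,59.3]);r=np.radians(-10);R=np.array([[np.cos(r),-np.sin(r)],[np.sin(r),np.cos(r)]])
s=lambda p:np.array(p,float)/4.7+[175,150]
for z in(.026,.030,.034,.038,.042): print(z,((ray("side",[s(p) for p in[(185,362),(240,345)]],z)[:,:2]*1000-C)@R).round(1))
print((np.array([532.8,77.7])-C)@R)
E
```

```text
0.026 [[-82.   -7.2]
 [-62.3  -8.6]]
0.03 [[-82.7 -10. ]
 [-63.2 -11.4]]
0.034 [[-83.4 -12.9]
 [-64.  -14.2]]
0.038 [[-84.2 -15.7]
 [-64.9 -17.1]]
0.042 [[-84.9 -18.5]
 [-65.7 -19.9]]
[-78.72988113   4.80164743]
```

```bash
python3 - <<'E'
from h import *
a=bot.snapshot("side")[:,:,::-1][150:275,175:290].astype(float)/255
a=cv2.resize((np.clip(a*1.2,0,1)**.4*255).astype(np.uint8),None,fx=4.7,fy=4.7,interpolation=cv2.INTER_CUBIC)
t=bot.snapshot("top")[:,:,::-1][180:280,210:320].astype(float)/255
t=cv2.resize((np.clip(t*1.2,0,1)**.4*255).astype(np.uint8),None,fx=2.3,fy=2.3,interpolation=cv2.INTER_CUBIC)
o=np.zeros((588,800,3),np.uint8);o[:a.shape[0],:a.shape[1]]=a;o[:t.shape[0],545:545+t.shape[1]]=t
cv2.imwrite("pics/s3.png",o)
E
```

```text
(no output)
```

View pics/s3.png

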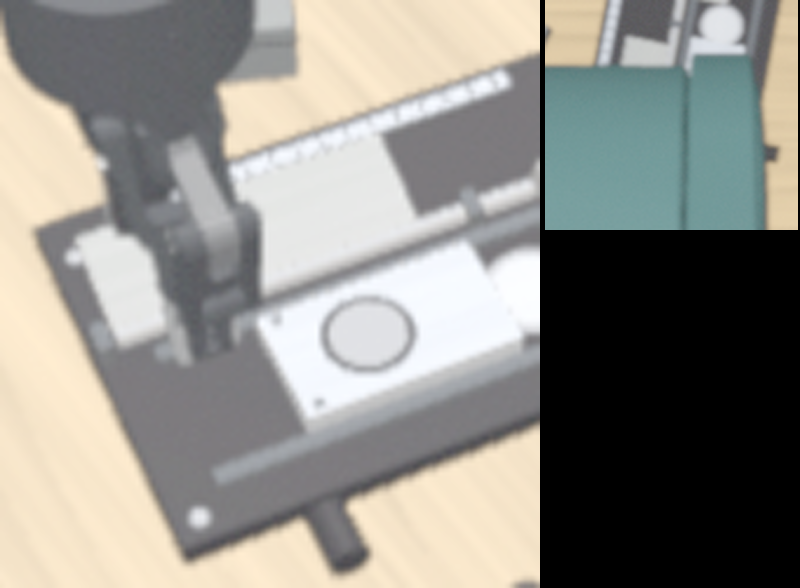

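The gamma-lifted view shows the finger's lower edge near (188,362)–(240,342), and the finger could be standing nearer the rail than planned. I'll use the contact height to settle it.

Emit:
{"method": "carry_out", "body": {
  "deltas": [
    [[0,0,0],[0,0,1.5],-0.2],
    [[0,0,0],[0,0,1],-0.2],
    [[0,0,0],[0,0,0],-0.2]
  ]
}}

```text
clock: 4.1
eef_pos: [0.533, 0.0777, 0.0209]
tool_rot: [3.131, 0.002, 1.396]
ft_force: [0.5, 0.4, 0.1]
width: 0.599
```

Emit:
{"method": "carry_out", "body": {
  "deltas": [
    [[0,0,0],[0,0,1.5],-0.2],
    [[0,0,0],[0,0,1],-0.2],
    [[0,0,0],[0,0,0],-0.2]
  ]
}}

```text
clock: 4.35
eef_pos: [0.5331, 0.0777, 0.0181]
tool_rot: [3.131, 0.002, 1.396]
ft_force: [-0.1, -0.0, -0.4]
width: 0.599
```

Emit:
{"method": "carry_out", "body": {
  "deltas": [
    [[0,0,0],[0,0,1.5],-0.2],
    [[0,0,0],[0,0,0],-0.2]
  ]
}}

```text
clock: 4.52
eef_pos: [0.533, 0.0777, 0.0164]
tool_rot: [3.131, 0.002, 1.396]
ft_force: [0.0, 0.2, -0.7]
width: 0.595
```

```bash
python3 - <<'E'
from h import *
o=bot.get_obs();print(o['eef_pos'],o['ft_force'],o['moment'],o['width'])
a=bot.snapshot("side")[:,:,::-1][190:250,175:275].astype(float)/255
a=cv2.resize((np.clip(a*1.2,0,1)**.5*255).astype(np.uint8),None,fx=8,fy=8,interpolation=cv2.INTER_CUBIC)
cv2.imwrite("pics/s4.png",a)
E
```

```text
[0.53304769 0.07770224 0.01644665] [ 0.01382048  0.22830723 -0.68543074] [-0.04818893  0.05839457  0.01149938] 0.5949717408832866
```

View pics/s4.png

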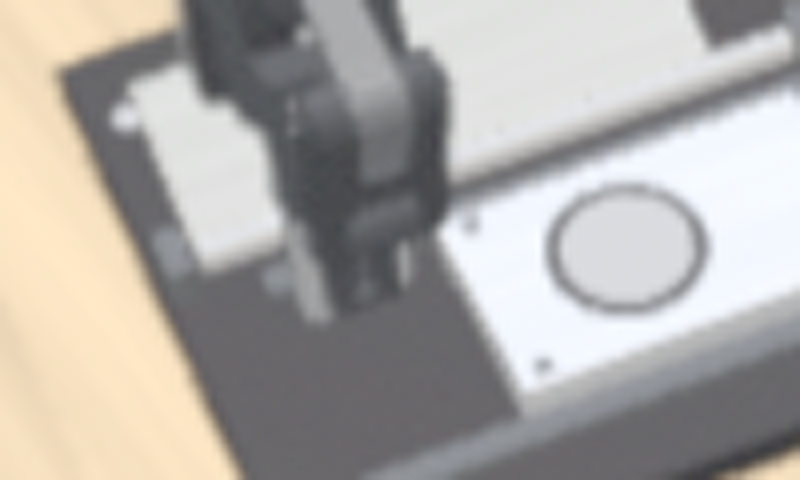

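The side crop shows the pad's lower corner at about (214,230) full-frame. It still reads as roughly 2 mm above the tail's rest height, so I'll continue down.

Emit:
{"method": "carry_out", "body": {
  "deltas": [
    [[0,0,0],[0,0,1.5],-0.2],
    [[0,0,0],[0,0,0],-0.2]
  ]
}}

```text
clock: 4.73
eef_pos: [0.5332, 0.0777, 0.015]
tool_rot: [3.131, 0.002, 1.396]
ft_force: [-0.1, -0.5, -0.2]
width: 0.596
```

Emit:
{"method": "carry_out", "body": {
  "deltas": [
    [[0,0,0],[0,0,1.5],-0.2],
    [[0,0,0],[0,0,0],-0.2]
  ]
}}

```text
clock: 4.9
eef_pos: [0.5332, 0.0777, 0.0134]
tool_rot: [3.131, 0.002, 1.396]
ft_force: [-0.1, -0.3, -0.4]
width: 0.602
```

Emit:
{"method": "carry_out", "body": {
  "deltas": [
    [[0,0,0],[0,0,1.5],-0.2],
    [[0,0,0],[0,0,0],-0.2]
  ]
}}

```text
clock: 5.07
eef_pos: [0.5333, 0.0777, 0.0117]
tool_rot: [3.131, 0.002, 1.396]
ft_force: [0.3, 0.4, 0.0]
width: 0.604
```

```bash
python3 - <<'E'
from h import *
n=bot.snapshot("side")[:,:,::-1];o=cv2.imread("pics/side0.png")
d=np.abs(n.astype(int)-o).max(2); print("toe diff",d[180:210,285:310].max(), "tail far end",d[178:200,245:262].max())
ys,xs=np.where((d>40)); print(xs.min(),xs.max(),ys.min(),ys.max())
for z in (.030,.034,.038): 
  C=np.array([609.5,59.3]);r=np.radians(-10);R=np.array([[np.cos(r),-np.sin(r)],[np.sin(r),np.cos(r)]])
  print(z,((ray("side",[(214.4,230.25),(225.6,226.25)],z)[:,:2]*1000-C)@R).round(1))
a=n[190:250,175:275].astype(float)/255
a=cv2.resize((np.clip(a*1.2,0,1)**.5*255).astype(np.uint8),None,fx=8,fy=8,interpolation=cv2.INTER_CUBIC)
cv2.imwrite("pics/s5.png",a)
E
```

```text
toe diff 19 tail far end 19
103 245 0 230
0.03 [[-85.  -15.9]
 [-66.  -16.3]]
0.034 [[-85.7 -18.7]
 [-66.8 -19.1]]
0.038 [[-86.4 -21.5]
 [-67.6 -21.9]]
```

View pics/s5.png

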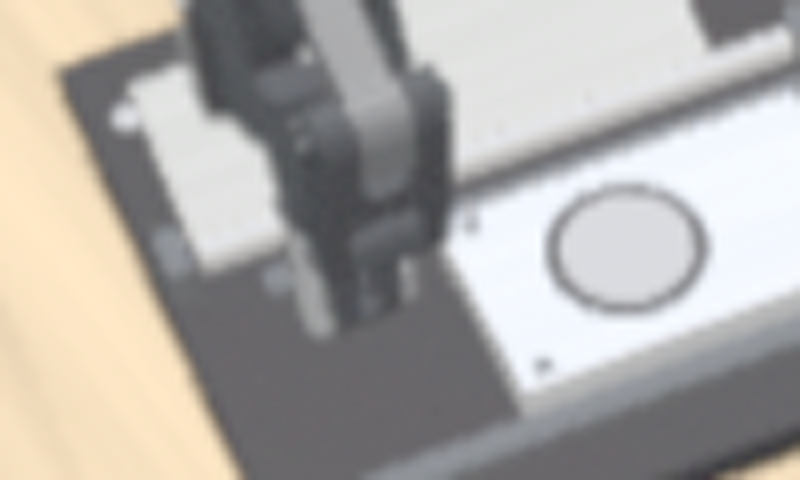

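The toe and tail pixels haven't changed, so nothing has been touched yet; the pad corner is now at (215,232). Going down in small, force-watched steps.

Emit:
{"method": "carry_out", "body": {
  "deltas": [
    [[0,0,0],[0,0,1.5],-0.2],
    [[0,0,0],[0,0,0],-0.2]
  ]
}}

```text
clock: 5.28
eef_pos: [0.5334, 0.0777, 0.0102]
tool_rot: [3.131, 0.002, 1.396]
ft_force: [0.4, 1.0, 0.3]
width: 0.601
```

Emit:
{"method": "carry_out", "body": {
  "deltas": [
    [[0,0,0],[0,0,1.5],-0.2],
    [[0,0,0],[0,0,0],-0.2]
  ]
}}

```text
clock: 5.45
eef_pos: [0.5334, 0.0777, 0.0086]
tool_rot: [3.131, 0.002, 1.396]
ft_force: [-0.8, 0.6, -0.5]
width: 0.602
```

Emit:
{"method": "carry_out", "body": {
  "deltas": [
    [[0,0,0],[0,0,1.5],-0.2],
    [[0,0,0],[0,0,0],-0.2]
  ]
}}

```text
clock: 5.62
eef_pos: [0.5334, 0.0777, 0.0069]
tool_rot: [3.131, 0.002, 1.396]
ft_force: [-0.3, 0.2, -0.0]
width: 0.598
```

```bash
python3 - <<'E'
from h import *
o=bot.get_obs();print(o)
n=bot.snapshot("side")[:,:,::-1];o=cv2.imread("pics/side0.png")
d=np.abs(n.astype(int)-o).max(2); print("toe diff",d[180:210,285:310].max(), "tail far end",d[178:200,245:262].max(),"holder",d[205:238,235:290].max())
ys,xs=np.where((d>40)); print(xs.min(),xs.max(),ys.min(),ys.max())
a=n[130:260,165:335].astype(float)/255
a=cv2.resize((np.clip(a*1.2,0,1)**.5*255).astype(np.uint8),None,fx=4.6,fy=4.6,interpolation=cv2.INTER_CUBIC)
cv2.imwrite("pics/s6.png",a)
E
```

```text
{'clock': 5.6167, 'q': array([-0.00430055,  0.41688042, -0.38767448,  0.75579763, -0.00392353,
        0.17016478]), 'joint_velocities': array([-0.00086106, -0.00649961,  0.00644933,  0.00576586, -0.0003514 ,
        0.0013154 ]), 'joint_efforts': array([ 3.91456924e-03, -7.04308605e+01,  3.10273683e+01, -2.83590071e-01,
       -1.36252926e-02, -2.77200015e-04]), 'eef_pos': array([0.53341632, 0.07767515, 0.00690543]), 'tool_rot': array([3.13063526e+00, 2.09807313e-03, 1.39629902e+00]), 'ft_force': array([-0.26105323,  0.19054876, -0.0152028 ]), 'moment': array([0.00927643, 0.05937581, 0.02803177]), 'width': 0.5979980498827511}
toe diff 20 tail far end 19 holder 20
101 245 0 232
```

View pics/s6.png

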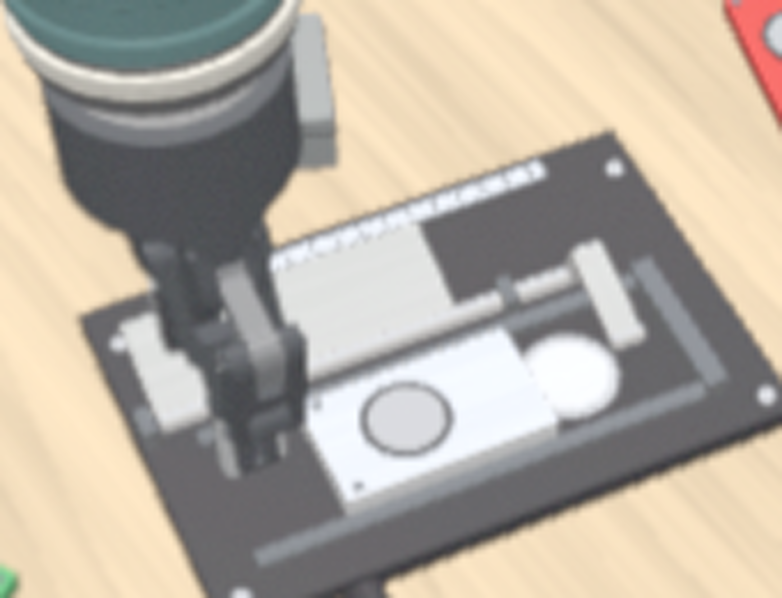

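The channel finger's tip is at about (217,233) full-frame. The tail, toe and holder pixels are unchanged, so the tips still stand above the tail. I'll keep going down step by step.

Emit:
{"method": "carry_out", "body": {
  "deltas": [
    [[0,0,0],[0,0,1.5],-0.2],
    [[0,0,0],[0,0,0],-0.2]
  ]
}}

```text
clock: 5.83
eef_pos: [0.5336, 0.0777, 0.0055]
tool_rot: [3.13, 0.002, 1.396]
ft_force: [-0.2, 0.3, -0.5]
width: 0.601
```

Emit:
{"method": "carry_out", "body": {
  "deltas": [
    [[0,0,0],[0,0,1.5],-0.2],
    [[0,0,0],[0,0,0],-0.2]
  ]
}}

```text
clock: 6.0
eef_pos: [0.5336, 0.0776, 0.0038]
tool_rot: [3.13, 0.002, 1.396]
ft_force: [0.7, 0.2, 0.0]
width: 0.6
```

Emit:
{"method": "carry_out", "body": {
  "deltas": [
    [[0,0,0],[0,0,1.5],-0.2],
    [[0,0,0],[0,0,0],-0.2]
  ]
}}

```text
clock: 6.17
eef_pos: [0.5339, 0.0777, 0.0024]
tool_rot: [3.13, 0.002, 1.396]
ft_force: [-1.5, -0.6, 4.7]
width: 0.596
```

```bash
python3 - <<'E'
from h import *
o=bot.get_obs();print(o['ft_force'],o['moment'],o['eef_pos'])
n=bot.snapshot("side")[:,:,::-1];q=cv2.imread("pics/side0.png")
d=np.abs(n.astype(int)-q).max(2); print("toe diff",d[180:210,285:310].max(), "tail far end",d[178:200,245:262].max())
E
```

```text
[-1.51894095 -0.5534719   4.74340428] [0.00343795 0.25746937 0.04253464] [0.53391829 0.07773423 0.00244793]
toe diff 46 tail far end 23
```

The force shows 4.7 N and the toe pixels changed, so the tail is touched at TCP z≈0.0025. The tips stand about 33 mm above the reported TCP. The tail needs another 8.5 mm.

Emit:
{"method": "carry_out", "body": {
  "deltas": [
    [[0,0,0],[0,0,1.5],-0.2],
    [[0,0,0],[0,0,1.5],-0.2],
    [[0,0,0],[0,0,0],-0.2]
  ]
}}

```text
clock: 6.47
eef_pos: [0.5343, 0.0779, -0.0001]
tool_rot: [3.129, 0.001, 1.397]
ft_force: [-1.2, -0.3, 4.9]
width: 0.602
```

Emit:
{"method": "carry_out", "body": {
  "deltas": [
    [[0,0,0],[0,0,1.5],-0.2],
    [[0,0,0],[0,0,1],-0.2],
    [[0,0,0],[0,0,0],-0.2]
  ]
}}

```text
clock: 6.72
eef_pos: [0.5344, 0.0783, -0.0024]
tool_rot: [3.128, 0.0, 1.397]
ft_force: [-2.3, -0.3, 6.3]
width: 0.599
```

Emit:
{"method": "carry_out", "body": {
  "deltas": [
    [[0,0,0],[0,0,1.5],-0.2],
    [[0,0,0],[0,0,1.5],-0.2],
    [[0,0,0],[0,0,0],-0.2]
  ]
}}

```text
clock: 6.97
eef_pos: [0.5345, 0.0785, -0.005]
tool_rot: [3.128, -0.0, 1.397]
ft_force: [-1.2, -0.0, 8.7]
width: 0.597
```

Emit:
{"method": "carry_out", "body": {
  "deltas": [
    [[0,0,0],[0,0,1],-0.2],
    [[0,0,0],[0,0,0.5],-0.2],
    [[0,0,0],[0,0,0],-0.2]
  ]
}}

```text
clock: 7.22
eef_pos: [0.5345, 0.0785, -0.0058]
tool_rot: [3.127, -0.001, 1.397]
ft_force: [-1.8, -0.1, 8.9]
width: 0.601
```

```bash
python3 - <<'E'
from h import *
o=bot.get_obs();print(o['ft_force'],o['moment'],o['eef_pos'])
n=bot.snapshot("side")[:,:,::-1]
a=n[150:255,175:345].astype(float)/255
a=cv2.resize((np.clip(a*1.1,0,1)**.6*255).astype(np.uint8),None,fx=4.7,fy=4.7,interpolation=cv2.INTER_CUBIC)
cv2.imwrite("pics/s7.png",a)
E
```

```text
[-1.77633816 -0.1151583   8.88050556] [0.15137612 0.55404785 0.07148074] [ 0.53454055  0.07845395 -0.00581737]
```

View pics/s7.png

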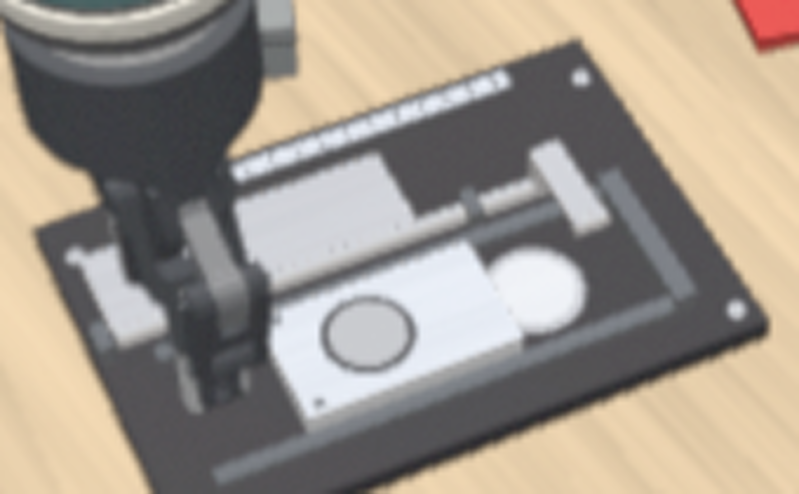

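The side view shows the tail down and the toe lifted, its end moving from crop (600,255) to (598,228). The channel finger is down at (215,405) behind the holder. The force, 8.9 N, is steady. Next I'll level the tool and push.

Emit:
{"method": "carry_out", "body": {
  "deltas": [
    [[0.8,0,0],[0,0,0.2],-0.2],
    [[0,0,0],[0,3,0.1],-0.2],
    [[0,0,0],[0,3,0.1],-0.2],
    [[0,0,0],[0,3,0.1],-0.2]
  ]
}}

```text
clock: 7.6
eef_pos: [0.542, 0.0773, -0.0056]
tool_rot: [-3.14, -0.001, 1.398]
ft_force: [-4.7, 0.3, 9.1]
width: 0.6
```

Emit:
{"method": "carry_out", "body": {
  "deltas": [
    [[0,0,0],[0,4,0.2],-0.2],
    [[0,0,0],[0,4,0.2],-0.2],
    [[0,0,0],[0,4,0.2],-0.2],
    [[0,0,0],[0,4,0.2],-0.2]
  ]
}}

```text
clock: 7.93
eef_pos: [0.556, 0.0752, -0.0059]
tool_rot: [-3.137, -0.002, 1.399]
ft_force: [-6.9, 1.7, 11.8]
width: 0.599
```

Emit:
{"method": "carry_out", "body": {
  "deltas": [
    [[0,0,0],[0,4,0.1],-0.2],
    [[0,0,0],[0,4,0.1],-0.2],
    [[0,0,0],[0,4,0.1],-0.2],
    [[0,0,0],[0,4,0.1],-0.2]
  ]
}}

```text
clock: 8.27
eef_pos: [0.5699, 0.0733, -0.0059]
tool_rot: [-3.133, -0.003, 1.4]
ft_force: [-5.8, 0.9, 10.6]
width: 0.597
```

```bash
python3 - <<'E'
from h import *
o=bot.get_obs()
C=np.array([609.5,59.3]);r=np.radians(-10);R=np.array([[np.cos(r),-np.sin(r)],[np.sin(r),np.cos(r)]])
print(o['ft_force'],(o['eef_pos'][:2]*1000-C)@R,o['eef_pos'][2])
n=bot.snapshot("side")[:,:,::-1]
a=n[150:255,175:345].astype(float)/255
a=cv2.resize((np.clip(a*1.1,0,1)**.6*255).astype(np.uint8),None,fx=4.7,fy=4.7,interpolation=cv2.INTER_CUBIC)
cv2.imwrite("pics/s8.png",a)
E
```

```text
[-5.80449543  0.91906266 10.63772325] [-41.47461091   6.92011829] -0.0059084811272504464
```

View pics/s8.png

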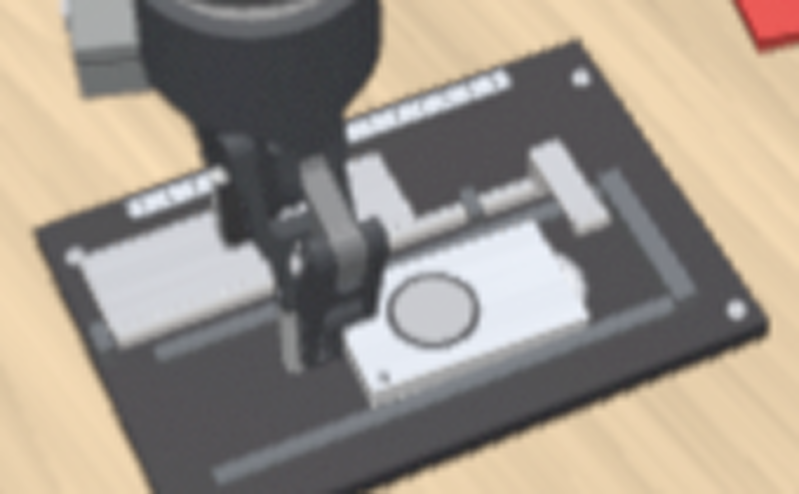

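The holder is sliding: its far corner went from crop (521,337) to (585,315), and the toe is still raised. I'll carry on to the stop.

Emit:
{"method": "carry_out", "body": {
  "deltas": [
    [[-0.4,0,0],[-0.4,4,0.2],-0.2],
    [[0,0,0],[-0.4,4,0.1],-0.2],
    [[0,0,0],[-0.4,4,0.1],-0.2],
    [[0,0,0],[-0.4,4,0.1],-0.2],
    [[0,0,0],[0,4,0.1],-0.2],
    [[0,0,0],[0,3,0.1],-0.2]
  ]
}}

```text
clock: 8.82
eef_pos: [0.5903, 0.0692, -0.0058]
tool_rot: [-3.136, -0.006, 1.401]
ft_force: [-4.6, -0.2, 9.7]
width: 0.599
```

Emit:
{"method": "carry_out", "body": {
  "deltas": [
    [[0,0,0],[0,2,0.1],-0.2],
    [[0,0,0],[0,2,0.1],-0.2]
  ]
}}

```text
clock: 8.98
eef_pos: [0.5935, 0.0687, -0.0058]
tool_rot: [-3.134, -0.006, 1.402]
ft_force: [-4.8, -0.2, 9.6]
width: 0.6
```

Emit:
{"method": "carry_out", "body": {
  "deltas": [
    [[0,0,0],[0,2,0.1],-0.2],
    [[0,0,0],[0,2,0.1],-0.2]
  ]
}}

```text
clock: 9.15
eef_pos: [0.5965, 0.0684, -0.0058]
tool_rot: [-3.133, -0.007, 1.402]
ft_force: [-4.3, 0.4, 9.8]
width: 0.599
```

Emit:
{"method": "carry_out", "body": {
  "deltas": [
    [[0,0,0],[0,1.5,0.1],-0.2],
    [[0,0,0],[0,1.5,0.1],-0.2]
  ]
}}

```text
clock: 9.32
eef_pos: [0.5987, 0.0682, -0.0058]
tool_rot: [-3.131, -0.007, 1.402]
ft_force: [-5.1, 1.2, 9.2]
width: 0.603
```

Emit:
{"method": "carry_out", "body": {
  "deltas": [
    [[0,0,0],[0,1.5,0.1],-0.2],
    [[0,0,0],[0,1,0.1],-0.2]
  ]
}}

```text
clock: 9.48
eef_pos: [0.5992, 0.0681, -0.0059]
tool_rot: [-3.128, -0.007, 1.403]
ft_force: [-8.8, 1.1, 13.2]
width: 0.6
```

Emit:
{"method": "carry_out", "body": {
  "deltas": [
    [[0,0,0],[0,1.5,0.1],-0.2],
    [[0,0,0],[0,1,0.1],-0.2]
  ]
}}

```text
clock: 9.65
eef_pos: [0.599, 0.0682, -0.0059]
tool_rot: [-3.124, -0.007, 1.403]
ft_force: [-6.9, 0.5, 12.3]
width: 0.598
```

Motion has stalled at stage x≈-11.7 (expected -11 when home) and the push force rose. One firmer push, then I'll measure before letting go.

Emit:
{"method": "carry_out", "body": {
  "deltas": [
    [[0,0,0],[0,3,0],-0.2],
    [[0,0,0],[0,3,0],-0.2]
  ]
}}

```text
clock: 9.82
eef_pos: [0.5991, 0.0681, -0.006]
tool_rot: [-3.114, -0.007, 1.403]
ft_force: [-20.4, 2.4, 24.6]
width: 0.603
```

```bash
python3 - <<'E'
from h import *
o=bot.get_obs()
C=np.array([609.5,59.3]);r=np.radians(-10);R=np.array([[np.cos(r),-np.sin(r)],[np.sin(r),np.cos(r)]])
print(o['ft_force'],(o['eef_pos'][:2]*1000-C)@R,o['eef_pos'][2])
n=bot.snapshot("side")[:,:,::-1]; cv2.imwrite("pics/home.png",n)
h=cv2.cvtColor(n,cv2.COLOR_BGR2HSV); 
P=lambda p:np.append(C+R@p[:2],p[2])/1000
print("home corners expected px",proj("side",[P(np.array(p,float)) for p in[(80,-51,32),(0,-51,32),(80,-5,32),(0,-5,32)]]).round(1))
print("glass expected",proj("side",[P(np.array((40.,-28,32)))]).round(1))
a=n[150:255,215:345].astype(float)/255
a=cv2.resize((np.clip(a*1.1,0,1)**.6*255).astype(np.uint8),None,fx=5.6,fy=5.6,interpolation=cv2.INTER_CUBIC)
cv2.imwrite("pics/s9.png",a)
E
```

```text
[-20.41428567   2.35304306  24.55265833] [-11.73803673   6.88139961] -0.006012981153758874
home corners expected px [[317.  209.9]
 [272.5 227.1]
 [303.9 190.2]
 [260.4 206.4]]
glass expected [[288.6 208.1]]
```

The viewer's limit is reached, so I'll check by numbers: mask the holder in this picture and cast its corners.

```bash
cat > hold.py <<'E'
from h import *
C=np.array([609.5,59.3]);r=np.radians(-10);R=np.array([[np.cos(r),-np.sin(r)],[np.sin(r),np.cos(r)]])
def holder(f):
    n=cv2.imread(f);v=n.astype(int)
    m=((v.min(2)>125)&(v[...,0]>=v[...,2]+8)).astype(np.uint8)*255   # bluish white
    m[:150]=0;m[260:]=0;m[:,:175]=0;m[:,345:]=0
    cs=sorted(cv2.findContours(m,cv2.RETR_EXTERNAL,cv2.CHAIN_APPROX_NONE)[0],key=cv2.contourArea)[-2:]
    for c in cs:
        S=(ray("side",c.reshape(-1,2),.032)[:,:2]*1000-C)@R
        print(f,"area",cv2.contourArea(c),"px box",cv2.boundingRect(c),"x",np.percentile(S[:,0],[0,3,97,100]).round(1),"y",np.percentile(S[:,1],[0,3,97,100]).round(1))
E
python3 -c "
from hold import *
holder('pics/side0.png');holder('pics/home.png')"
```

```text
pics/side0.png area 183.5 px box (203, 165, 80, 31) x [-76.1 -73.1  67.7  70.8] y [55.  55.5 62.7 63. ]
pics/side0.png area 1292.0 px box (230, 202, 69, 37) x [-54.7 -54.3  51.2  52.5] y [-50.  -49.3  -4.1  -3.8]
pics/home.png area 700.5 px box (266, 181, 50, 46) x [-1.2 -0.2 78.4 79.3] y [-51.3 -50.4  19.4  23. ]
pics/home.png area 764.0 px box (193, 190, 58, 31) x [-99.7 -99.  -10.2  -8.8] y [10.4 10.7 45.4 45.8]
```

The holder now spans stage x -1.2 to 79.3 (home is 0 to 80) and the stop takes 20 N. Next I'll back the pusher off with the tail still down, then rise.

Emit:
{"method": "carry_out", "body": {
  "deltas": [
    [[0,0,0],[0,-3,0.2],-0.2],
    [[0,0,0],[0,-3,0.2],-0.2],
    [[0,0,0],[0,-2,0],-0.2]
  ]
}}

```text
clock: 10.12
eef_pos: [0.5937, 0.0694, -0.0044]
tool_rot: [-3.119, -0.008, 1.402]
ft_force: [2.6, -1.0, 7.1]
width: 0.604
```

Emit:
{"method": "carry_out", "body": {
  "deltas": [
    [[0,0,0],[0,0,-2],-0.2],
    [[0,0,0],[0,0,-3],-0.2],
    [[0,0,0],[0,0,-3],-0.2],
    [[0,0,0],[0,0,-4],-0.2],
    [[0,0,0],[0,0,-8],-0.2],
    [[0,0,0],[0,0,-15],-0.2],
    [[0,0,0],[0,0,-25],-0.2],
    [[0,0,0],[0,0,-30],-0.2],
    [[0,0,0],[0,0,-30],-0.2],
    [[0,0,0],[0,0,-20],-0.2],
    [[0,0,0],[0,0,0],-0.2]
  ]
}}

```text
clock: 11.03
eef_pos: [0.5949, 0.0676, 0.1433]
tool_rot: [-3.115, -0.007, 1.402]
ft_force: [-0.2, 0.7, -0.3]
width: 0.599
```

Emit:
{"method": "carry_out", "body": {
  "deltas": [
    [[0,0,0],[20,-30,-10],-0.2],
    [[0,0,0],[20,-30,-10],-0.2],
    [[0,0,0],[20,-30,-10],-0.2],
    [[0,0,0],[20,-30,0],-0.2],
    [[0,0,0],[20,-30,0],-0.2],
    [[0,0,0],[20,-25,0],-0.2],
    [[0,0,0],[10,-10,0],-0.2],
    [[0,0,0],[0,0,0],-0.2]
  ]
}}

```text
clock: 11.7
eef_pos: [0.4287, 0.231, 0.1806]
tool_rot: [-3.117, -0.008, 1.398]
ft_force: [0.1, 0.2, -0.6]
width: 0.601
```

```bash
python3 - <<'E'
from hold import *
o=bot.get_obs();print(o['clock'],o['eef_pos'],o['ft_force'])
n=bot.snapshot("side")[:,:,::-1]; cv2.imwrite("pics/end.png",n);t=bot.snapshot("top")[:,:,::-1]
holder("pics/end.png")
def hub(im,lo,hi,box):
    x0,y0,x1,y1=box; m=cv2.inRange(cv2.cvtColor(im,cv2.COLOR_BGR2HSV)[y0:y1,x0:x1],lo,hi);M=cv2.moments(m,True);return M['m00'],M['m10']/max(M['m00'],1),M['m01']/max(M['m00'],1)
a=cv2.imread("pics/side0.png")
for k,b in dict(objective=(330,245,365,285),dropper=(268,268,305,310),box=(180,125,245,175)).items():
    d=np.abs(n.astype(int)-a)[b[1]:b[3],b[0]:b[2]].max(2);print(k,"max diff",d.max(),"n>40",(d>40).sum())
# toe bar underside end vs angle: toe bar pixels (greyish) centroid
for f,im in(("rest",a),("home",cv2.imread("pics/home.png")),("end",n)):
    v=im.astype(int)[175:212,286:310];m=(v.min(2)>100)&(v[...,0]<v[...,2]+8);ys,xs=np.where(m);print(f,m.sum(),(xs.mean()+286).round(2),(ys.mean()+175).round(2),ys.max()+175)
E
```

```text
11.7 [0.42868888 0.23095461 0.18056993] [ 0.0809339   0.16972159 -0.5620125 ]
pics/end.png area 970.0 px box (261, 185, 55, 42) x [-1.2 -0.3 78.4 78.9] y [-51.  -50.3   7.7  12.2]
pics/end.png area 1118.0 px box (192, 181, 71, 39) x [-98.5 -97.6  13.2  14.5] y [10.4 10.7 51.  51.5]
objective max diff 3 n>40 0
dropper max diff 3 n>40 0
box max diff 3 n>40 0
rest 175 295.82 193.91 208
home 101 291.9 197.66 211
end 157 293.69 196.92 211
```

```bash
python3 -c "
from rig import bot
print(bot.sign_off())"
```

```text
the job is handed in; nothing more can be done
None
```

I handed the job in after about 12 s of robot time. One fingertip held the clip's tail down while the other pushed the aluminium holder home. I then backed the pusher off with the tail still down, let the tail up, and lifted the arm clear.

**Last checks:**
- **Holder:** it measured stage x -1.2 to 79 mm, where home is 0 to 80, so it agrees to about 1 mm. The stop took 20 N on the final push, and the holder did not move on release.
- **Toe on the way:** in the pictures it stood raised with the tail down and about halfway through the push. No force jump showed before the stop.
- **Tail and toe at the end:** the tail had risen again, by its outline. That the toe rests on the holder I infer from this, as I didn't measure the toe angle. The colour count I tried on the toe was unclear.
- **Bystanders:** the objective, dropper bottle and slide box are unchanged in the side picture.
- **Robot:** it is clear of everything, with about 0 N at the wrist.

**What disagreed or failed:**
- **Fingertip height:** the tips met the tail with the reported TCP about 33 mm lower than they stood; I expected less than 13 mm. I found contact by force, in small steps.
- **Camera agreement:** the two cameras differed by about 3 mm in the stage's y position, and I used the average.
- **Last picture:** the picture limit was reached before my last look, so the final checks rest on numbers only.

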